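Stack the tasting cups on the shop scale and zero its dial

ROBOT

A 6-joint arm with a two-finger parallel gripper is mounted at the origin on a cart in front of the work surface, level with it; the furniture and walls round the work are solid. World frame = base frame: x ahead of the robot, y to its left, z up, the work surface at z = 0. Lengths are in m, angles in rad, forces in N, time in s.
With the tool pointing down it reaches from about 0.35 to 0.775 m from the base axis. Payload 5.5 kg.
Tool frame: the origin (TCP) lies at the very end of the fingers, on their centre line; the grasp point (between the pads) lies 19 mm behind it; z points along the fingers, y is the line along which they close (so a half turn about z gives the same grasp; the last joint's range is limited). The gripper opens to 85 mm and grips with 20 to 120 N. Pads are 22 mm wide; open, the fingers measure 114 mm over their backs; the gripper's body (76 mm by 85 mm) begins 54 mm behind the grasp point. The pads swing forward as they close: fully open they stand 13 mm farther back than shut.
Start: joints at [-0.14, 0.313, 0.046, 1.304, 0, 1.431], TCP at [0.575, -0, 0.21] pointing down, gripper open.
Joint ranges: [-2.76, 2.76], [-0.86, 1.69], [-1.03, 1.26], [-2.2, 2.34], [-1.47, 1.5], [-3.14, 3.14]. Speed limits (rad/s): [2.57, 2.57, 3.14, 3.14, 3.14, 3.14].

INTERFACE

Orientations are given as a unit quaternion [w, x, y, z].
In Python, from workcell import get_state, read_camera, calibration, hand_in gives the robot as it stands.
- The arm moves only by the tool drive_tool, never from a script. Its argument "deltas" is a list that holds one entry, the list of rows, each a list of 7 numbers: the closure in counts, from 0 (fully open) to 255 (shut), then the shift along the tool's x, y, z in m, then the turn, a rotation vector about the tool's x, y, z in degrees. A call has 1 to 12 rows; each row is the pose to reach, as a shift and turn from the pose commanded when the call began, along the tool's axes at that moment; what a row does not reach only later rows make up. A row lasts 1/8 s, in which the tool goes at most 62.5 mm and 10.7 degrees, less where a joint would pass 70% of its speed; a pose out of reach is approached as far as the arm can. A call with a gripper value outside its range is refused whole. The fingers move at their own pace and stop on an object; "newtons" is the grip in N (left out, the last holds). Time passes only in rows, so rows that repeat a pose let the fingers close. It gives the time, the measured TCP pose, the force, the opening and the grip force at its end, in the units of the state.
- get_state(): the state, without advancing time (a new reading comes with each control period).
- read_camera(name): name is "scene" or "side" or "wrist"; returns (picture, depth): 480x640x3 uint8, red, green, blue; 480x640 float32, m along the optical axis (not along the pixel's ray), 0 where there is no reading.
- calibration(name): a dict with "mtx" (3x3 intrinsics, pixels), "world_from_camera" (4x4, takes a point from camera to world coordinates). Camera axes: x right, y up, looking along -z (the intrinsics and any distortion apply to the point x, -y, -z); pixel columns grow to the right and rows downward; lengths in m; the calibration is good to about 2 mm. The wrist camera is an equidistant fisheye: a pixel r from the principal point sees the ray r / f radians off the axis. A picture is of the moment at which its call begins: read the wrist's pose just before it. calibration takes no time and is no camera call; for the wrist camera it gives the pose at the moment of the call.
- hand_in(): hands the job in; it is judged then, once.
The state is a dict: "clock": time; "joint_pos": joint angles; "qvel": joint speeds; "tau": joint torques, N m; "tcp_pos": TCP position; "orientation": TCP orientation; "wrist_force": force on the tool from outside, world axes, zero at the start; "ft_torque": the same for the moment, N m; "finger_gap": finger opening in m; "grip_force": force on a finger pad.
Only numpy, scipy, OpenCV 4.12 (cv2) and the standard library are available. Lean on these libraries where they do the work, as an engineer would, in place of code of your own. Each camera call takes 0.05 s, during which the arm holds its last target. There are 200 camera calls.

TASK

Get the counter scale ready to weigh into the cups: lift the wooden lid out of the scale's round pan and lay it, knob up, on the middle of the round coaster, then nest all the white collared cups upright, one in another, in a single stack at the middle of the pan, in any order. When the stack stands there by itself, turn the knob on the scale's dial until the thick zero bar of the dial stands at the tip of the pointer, so that the loaded scale reads zero; leave the vase and the green carton as they stand.

Things in the scene. Friction and masses are not known exactly. Their poses are not given: they have to be found in the camera images.
- scale: grey counter scale, fixed housing 140 (x) x 270 (y) x 38 mm high; origin under its centre; x points across to its far side; the pan's centre is at y = +70 mm, the dial's axis at y = -70 mm
- pan_floor (a point): centre of the flat floor of the steel dish-shaped pan, 60 mm above the table when empty; the floor is 100 mm across, inside a wall that rises 22 mm above it to a rim 120 mm across outside. The pan is sprung: it sinks straight down 1.2 mm per 0.1 kg
- knob_grip (a point): point on the dial's axis 11 mm below the top of the black round fluted knob (48 mm across, 34 mm tall, from 53 to 87 mm above the table, so this point is at 76 mm). The knob and the white dial plate under it (104 mm across, top at 46 mm) are one piece that turns and stays where it is left (friction 0.04 N m). The pointer lies in the gap between plate and knob, 48 mm above the table
- dial (a joint): angle of the dial plate and knob, rad, counterclockwise seen from above, -3.0 to 2.6; at 0 the zero bar points along the scale's -x, to the robot's side
- pointer (a joint): angle of the dark pointer, rad, counterclockwise seen from above; 0 (along the scale's -x) with the pan empty; load on the pan turns it clockwise (negative), about 0.22 rad per 0.1 kg. It cannot be handled. The scale reads zero when this equals joint dial
- zero_mark (a point): point on the thick black zero bar of the dial plate, 43 mm from its axis (the other marks are thin)
- pointer_tip (a point): point at the pointer's tip, 43 mm from the same axis; over zero_mark when the scale reads zero
- cup_1: white stoneware cup standing upright, one of up to five alike (perhaps absent), 74 mm tall; straight round collar 63 mm across over the top 25 mm, body tapering below it to a 38 mm foot, wall 2.5 mm, mouth 58 mm inside, thick bottom (inner floor 28 mm above the foot); about 0.11 kg. Nested, each stands 28 mm higher than the one below. Origin: centre of the foot; z up to the mouth
- cup_2: white stoneware cup standing upright, one of up to five alike (perhaps absent), 74 mm tall; straight round collar 63 mm across over the top 25 mm, body tapering below it to a 38 mm foot, wall 2.5 mm, mouth 58 mm inside, thick bottom (inner floor 28 mm above the foot); about 0.11 kg. Nested, each stands 28 mm higher than the one below. Origin: centre of the foot; z up to the mouth
- cup_3: white stoneware cup standing upright, one of up to five alike (perhaps absent), 74 mm tall; straight round collar 63 mm across over the top 25 mm, body tapering below it to a 38 mm foot, wall 2.5 mm, mouth 58 mm inside, thick bottom (inner floor 28 mm above the foot); about 0.11 kg. Nested, each stands 28 mm higher than the one below. Origin: centre of the foot; z up to the mouth
- cup_4: white stoneware cup standing upright, one of up to five alike (perhaps absent), 74 mm tall; straight round collar 63 mm across over the top 25 mm, body tapering below it to a 38 mm foot, wall 2.5 mm, mouth 58 mm inside, thick bottom (inner floor 28 mm above the foot); about 0.11 kg. Nested, each stands 28 mm higher than the one below. Origin: centre of the foot; z up to the mouth
- cup_5: white stoneware cup standing upright, one of up to five alike (perhaps absent), 74 mm tall; straight round collar 63 mm across over the top 25 mm, body tapering below it to a 38 mm foot, wall 2.5 mm, mouth 58 mm inside, thick bottom (inner floor 28 mm above the foot); about 0.11 kg. Nested, each stands 28 mm higher than the one below. Origin: centre of the foot; z up to the mouth
- lid: flat round wooden lid, disc 92 mm across and 10 mm thick with a round upright knob at its centre (30 mm across, from 14 to 40 mm above the underside), 0.12 kg; at first it lies in the dish of the pan; origin: centre of its underside; z up through the knob
- coaster: round ceramic coaster with pattern, fixed, 96 mm across, 9 mm high, to the right of the scale; origin: centre of its underside
- vase: white bud vase, 103 mm across, 120 mm tall; bystander beyond the scale; origin: centre of the underside
- carton: green carton 70 x 80 x 150 mm; bystander behind the cups; origin: centre of the underside

How it is judged:
By the outcome, as a careful person would: the job done as asked, in the order asked, and still so for the second after the job is handed in, with the robot touching nothing.
Of cup_1, cup_2, cup_3, cup_4, cup_5 only 3 to 5 are there at a start; the rules pass over those that are not, and their reading is None.
At some moment in a run one of lid may be knocked a few centimetres aside while the robot is not near it.
It also fails if it takes over 210 s, if anything falls off the work surface, if the arm or the gripper's body presses on something with over 40 N, if the wrist force passes 120 N, or if a joint passes its speed limit or range.

## Working session

There is one attempt and no reset: what is moved stays moved. The work goes in short steps, Python scripts to look and compute and a tool call to move; the robot and the scene stay as the last step left them, time stands still between calls to the robot, and variables do not carry over. Pictures are saved under pics/ and viewed, at most 14 in all, crops included, and the job is handed in when it is done.

Besides the shell and the picture viewer there is one more tool, called after "Emit:" by a JSON object that holds its "fn" and its "kwargs", one argument or row to a line. drive_tool: Moves the arm, as the interface text tells. Its arguments: {"type":"object","properties":{"deltas":{"type":"array","items":{"type":"array","items":{"type":"array","items":{"type":"number"}}}},"newtons":{"type":"number"}},"required":["deltas"]}

```bash
mkdir -p pics; ls
cat > h.py <<'E'
import numpy as np, cv2
from workcell import *
def snap(n,f=None):
    c=calibration(n); p,d=read_camera(n)
    if f: cv2.imwrite('pics/'+f,p[:,:,::-1])
    return p,d,c
def cloud(d,c):
    K=c['mtx']; v,u=np.mgrid[:480,:640]
    P=np.stack([(u-K[0,2])/K[0,0]*d,-(v-K[1,2])/K[1,1]*d,-d],-1)
    T=np.array(c['world_from_camera']); return P@T[:3,:3].T+T[:3,3]
def plane(u,v,z,c):
    K=c['mtx'];T=np.array(c['world_from_camera']); r=T[:3,:3]@np.array([(u-K[0,2])/K[0,0],-(v-K[1,2])/K[1,1],-1])
    return T[:3,3]+r*(z-T[2,3])/r[2]
def st():
    s=get_state(); print({k:np.round(s[k],4).tolist() for k in('clock','tcp_pos','orientation','wrist_force','finger_gap','grip_force')})
E
python3 - <<'E'
from h import *
st()
for n in('scene','side'):
    p,d,c=snap(n,n+'0.png'); print(n,{k:np.round(v,3).tolist() if not isinstance(v,str) else v for k,v in c.items()})
E
```

```text
pics
{'clock': 0.0, 'tcp_pos': [0.5745, 0.0001, 0.2091], 'orientation': [-0.0007, 0.7071, 0.7071, -0.0005], 'wrist_force': [-0.1998, 0.6785, 0.4114], 'finger_gap': 0.0855, 'grip_force': 0.0}
scene {'mtx': [[491.794, 0.0, 323.867], [0.0, 491.794, 235.533], [0.0, 0.0, 1.0]], 'world_from_camera': [[0.875, 0.287, -0.389, 0.134], [-0.484, 0.532, -0.695, -0.88], [0.008, 0.796, 0.605, 0.799], [0.0, 0.0, 0.0, 1.0]]}
side {'mtx': [[442.02, 0.0, 329.378], [0.0, 442.02, 241.737], [0.0, 0.0, 1.0]], 'world_from_camera': [[1.0, -0.011, -0.009, 0.552], [-0.005, 0.36, -0.933, -0.903], [0.014, 0.933, 0.359, 0.416], [0.0, 0.0, 0.0, 1.0]]}
```

View pics/scene0.png

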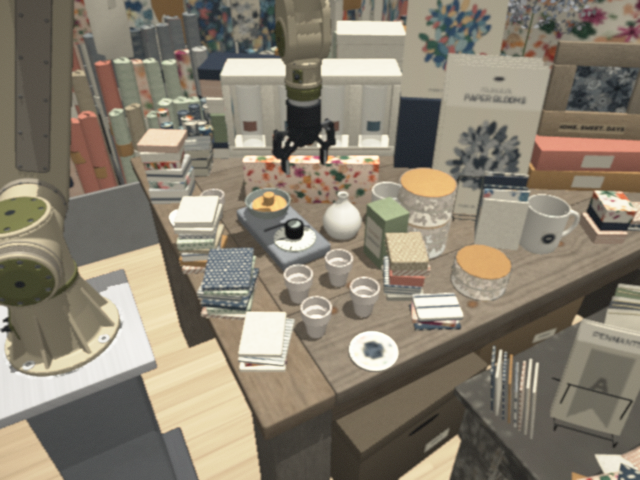

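View pics/side0.png

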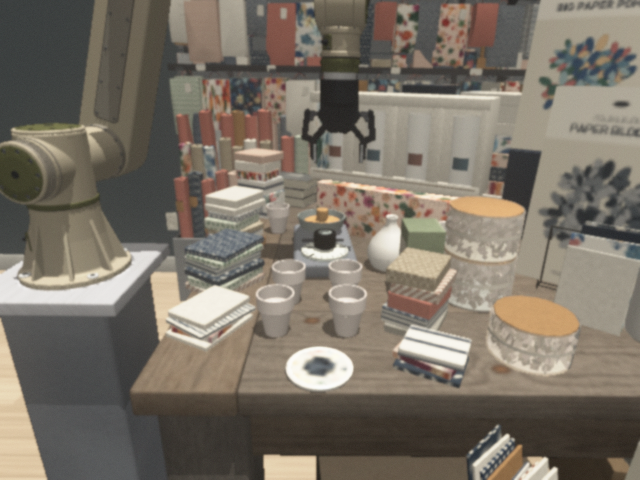

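The scene view shows four cups at about (298,283), (337,267), (316,316) and (364,296). A possible fifth shows in the side view at (278,218), left of the scale. The lid is in the pan at (268,204), the dial knob at (294,230) and the coaster at (374,351).

Run:
```python
from h import *
img=np.zeros((600,800,3),np.uint8); zb=np.full((600,800),-1.)
for n in('scene','side'):
    p,d,c=snap(n); P=cloud(d,c)
    m=(d>0)&(P[...,2]<.17)&(P[...,2]>-.02)
    # x 0.25..0.95 up, y -.4...4 ; 1mm
    r=((.85-P[...,0])*1000).astype(int); q=((.4-P[...,1])*1000).astype(int)
    m&=(r>=1)&(r<599)&(q>=1)&(q<799)
    o=np.argsort(P[...,2][m])
    for a,b,z,col in zip(r[m][o],q[m][o],P[...,2][m][o],p[m][o]):
        if z>=zb[a,b]-.003: img[a-1:a+1,b-1:b+1]=col[::-1]; zb[a,b]=z
    # rim points
    g=p.astype(int); white=(g.min(-1)>110)&(g.max(-1)-g.min(-1)<45)
    mm=(white&(P[...,2]>.066)&(P[...,2]<.080)&(d>0)&(P[...,0]>.3)&(P[...,0]<.85)&(abs(P[...,1])<.5)).astype(np.uint8)
    k,l,s,ct=cv2.connectedComponentsWithStats(mm)
    for i in range(1,k):
        if s[i,4]>25:
            X=P[l==i]; print(n,s[i].tolist(),X.min(0).round(3),X.max(0).round(3))
for x in range(0,800,100): cv2.putText(img,f'{.4-x/1000:.1f}',(x,10),0,.4,(0,255,255))
for y in range(0,600,100): cv2.putText(img,f'{.85-y/1000:.2f}',(0,y+5),0,.4,(0,255,255))
cv2.imwrite('pics/top.png',img)
```

```text
scene [154, 165, 39, 21, 161] [0.3   0.357 0.066] [0.421 0.441 0.08 ]
scene [245, 178, 22, 6, 66] [0.528 0.255 0.066] [0.579 0.288 0.08 ]
scene [268, 179, 13, 5, 33] [0.585 0.236 0.066] [0.616 0.256 0.08 ]
scene [283, 179, 19, 6, 64] [0.621 0.207 0.066] [0.667 0.235 0.08 ]
scene [324, 179, 10, 6, 37] [0.725 0.159 0.066] [0.747 0.177 0.08 ]
scene [348, 180, 23, 6, 67] [0.783 0.107 0.066] [0.836 0.141 0.079]
scene [200, 189, 24, 13, 90] [0.391 0.227 0.066] [0.45  0.291 0.077]
scene [245, 188, 43, 21, 174] [0.482 0.141 0.066] [0.599 0.218 0.08 ]
scene [375, 189, 11, 6, 43] [0.817 0.047 0.066] [0.849 0.058 0.08 ]
scene [326, 205, 32, 17, 244] [ 0.655 -0.013  0.066] [0.736 0.059 0.08 ]
scene [193, 224, 31, 27, 114] [0.304 0.029 0.066] [0.4   0.118 0.08 ]
scene [422, 233, 18, 8, 80] [ 0.806 -0.18   0.066] [ 0.85  -0.164  0.079]
scene [325, 249, 27, 21, 197] [ 0.556 -0.169  0.066] [ 0.62  -0.103  0.077]
scene [455, 259, 16, 17, 35] [ 0.814 -0.321  0.066] [ 0.825 -0.267  0.072]
scene [284, 265, 28, 22, 203] [ 0.451 -0.173  0.066] [ 0.513 -0.108  0.077]
scene [350, 277, 29, 24, 225] [ 0.557 -
[... 425 characters left out ...]
4 0.158 0.066] [0.526 0.211 0.08 ]
side [238, 219, 26, 13, 120] [0.354 0.04  0.071] [0.401 0.12  0.08 ]
side [373, 231, 27, 15, 207] [ 0.659 -0.012  0.066] [0.713 0.042 0.08 ]
side [230, 244, 33, 21, 137] [ 0.37  -0.134  0.069] [ 0.42  -0.046  0.08 ]
side [195, 257, 30, 12, 135] [ 0.3   -0.151  0.066] [ 0.363 -0.116  0.08 ]
side [272, 259, 34, 18, 296] [ 0.452 -0.177  0.066] [ 0.514 -0.109  0.075]
side [329, 259, 33, 18, 279] [ 0.559 -0.17   0.066] [ 0.62  -0.105  0.075]
side [450, 265, 41, 16, 255] [ 0.787 -0.183  0.066] [ 0.85  -0.142  0.08 ]
side [256, 284, 38, 23, 388] [ 0.438 -0.284  0.066] [ 0.499 -0.218  0.076]
side [329, 284, 38, 22, 369] [ 0.559 -0.28   0.066] [ 0.62  -0.216  0.075]
```

View pics/top.png

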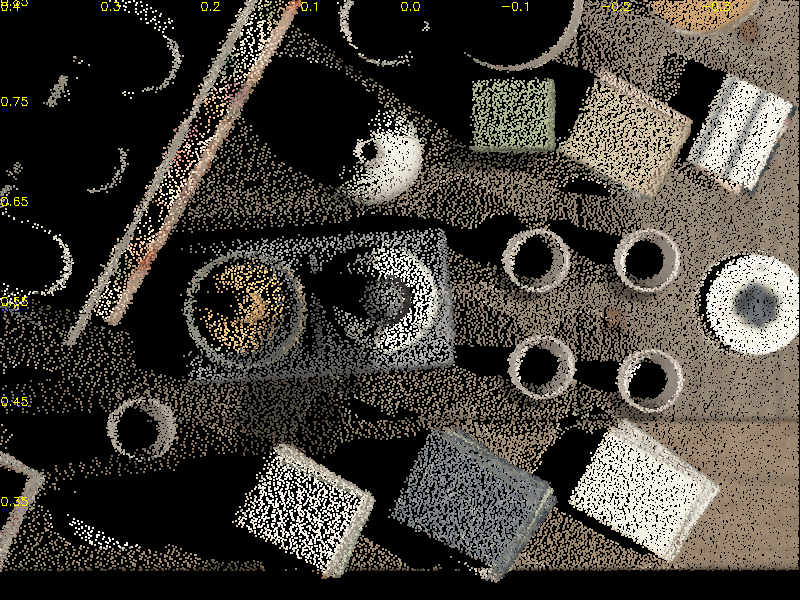

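Top map: there are five cups, the fifth at pixel (141,428). The pan is at about (245,310), the dial at about (385,300) and the coaster at about (757,305). Next I measure the pan, lid, coaster and dial more precisely.

Run:
```python
from h import *
from scipy.optimize import least_squares
def circ(X,r=None):
    f=lambda q: np.hypot(X[:,0]-q[0],X[:,1]-q[1])-(q[2] if r is None else r)
    q=least_squares(f,[*X[:,:2].mean(0),.03],loss='soft_l1',f_scale=.002).x
    return q.round(4), len(X)
for n in('scene','side'):
    p,d,c=snap(n); P=cloud(d,c); g=p.astype(int)
    hsv=cv2.cvtColor(p,cv2.COLOR_RGB2HSV)
    z=P[...,2]; near=lambda x,y,r:np.hypot(P[...,0]-x,P[...,1]-y)<r
    print(n,'rim',circ(P[near(.54,.155,.075)&(z>.077)&(z<.086)&(np.hypot(P[...,0]-.54,P[...,1]-.155)>.045)],.059))
    k=near(.54,.155,.04)&(z>.085); print('lidtop',z[k].max(),circ(P[near(.54,.155,.045)&(z>.093)],.015),P[near(.54,.155,.045)&(z>.093)].mean(0).round(4))
    K=near(.55,.015,.045)&(z>.082); print('knobtop',P[K].min(0).round(3),P[K].max(0).round(3))
    pl=near(.55,.015,.07)&(z>.043)&(z<.052)&(g.min(-1)>110); X=P[pl];print('plate',cv2.minEnclosingCircle(X[:,:2].astype(np.float32)))
    co=near(.545,-.36,.07)&(z>.004)&(z<.013); X=P[co]; print('coaster',cv2.minEnclosingCircle(X[:,:2].astype(np.float32)), z[co].mean())
    for x,y in((.589,-.136),(.483,-.142),(.589,-.248),(.469,-.251),(.421,.259)):
        m=near(x,y,.045)&(z>.067)&(z<.08); print('cup',circ(P[m],.0305))
    b=near(.36,-.24,.09)&(z>.02); print('books',P[b&(P[...,1]<-.2)].max(0), np.percentile(z[b],90))
    m=near(.35,-.06,.05)&(z>.02);print(np.percentile(z[m],90)); m=near(.35,.1,.05)&(z>.02);print(np.percentile(z[m],90))
print(np.round(get_state()['joint_pos'],3), get_state()['clock'])
a,b=snap('wrist','w0.png')[:2]
```

```text
scene rim (array([0.5391, 0.1543, 0.03  ]), 196)
lidtop 0.10191899594454157 (array([0.5409, 0.1546, 0.03  ]), 68) [0.5403 0.1489 0.0981]
knobtop [ 0.505 -0.03   0.082] [0.589 0.05  0.604]
plate ((0.5499733686447144, 0.02114911936223507), 0.06395179778337479)
coaster ((0.5407087206840515, -0.3488263487815857), 0.06273074448108673) 0.00861137322923891
cup (array([ 0.5887, -0.1367,  0.03  ]), 186)
cup (array([ 0.4819, -0.1422,  0.03  ]), 184)
cup (array([ 0.5885, -0.2476,  0.03  ]), 210)
cup (array([ 0.4685, -0.2508,  0.03  ]), 224)
cup (array([0.4193, 0.2576, 0.03  ]), 84)
books [ 0.44832542 -0.2000554   0.07677544] 0.04769860365482925
0.09632435058658403
0.1529648814173875
side rim (array([0.5401, 0.1535, 0.03  ]), 145)
lidtop 0.09986829667850688 (array([0.5417, 0.1542, 0.03  ]), 47) [0.5418 0.1453 0.0969]
knobtop [ 0.509 -0.03   0.082] [0.588 0.033 0.514]
plate ((0.5512785315513611, 0.014247199520468712), 0.05388527736067772)
coaster ((0.5452768206596375, -0.35721340775489807), 0.05055887997150421) 0.008188660482581031
cup (array([ 0.5893, -0.1379,  0.03  ]), 253)
cup (array([ 0.4827, -0.1429,  0.03  ]), 261)
cup (array([ 0.5892, -0.2486,  0.03  ]), 337)
cup (array([ 0.469 , -0.2517,  0.03  ]), 351)
cup (array([0.4203, 0.2567, 0.03  ]), 114)
books [ 0.44967718 -0.20000158  0.07525019] 0.04678704589586922
0.09510090825784195
0.15164618488808337
[-0.14   0.314  0.046  1.304  0.     1.431] 0.3
```

View pics/w0.png

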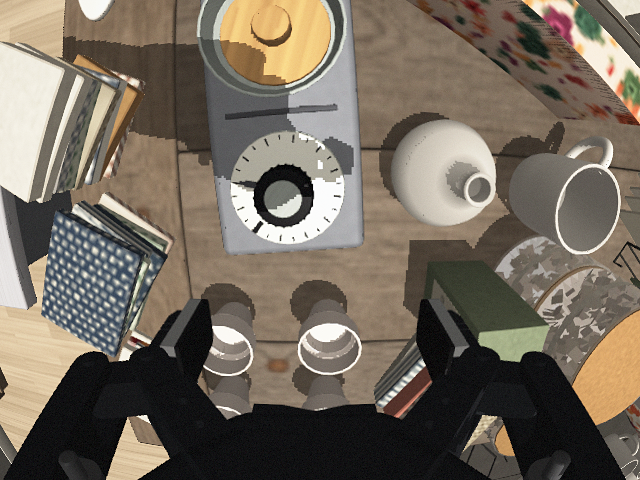

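The wrist view (up = +y, right = +x) shows the lid knob at (270,25) and the dial centre at (285,192). The zero bar is at (259,227), so the dial reads about +0.95 rad. The pointer lies to the west, at about (240,184).

I'll do the lid first.

Emit:
{"fn": "drive_tool", "kwargs": {
  "deltas": [
    [[110, 0.05, -0.012, 0.02, 0, 0, 0], [110, 0.1, -0.024, 0.04, 0, 0, 0], [110, 0.154, -0.0345, 0.05, 0, 0, 0], [110, 0.154, -0.0345, 0.09, 0, 0, 0], [110, 0.154, -0.0345, 0.09, 0, 0, 0], [110, 0.154, -0.0345, 0.09, 0, 0, 0]]
  ],
  "newtons": 40
}}

```text
clock: 1.1
tcp_pos: [0.5411, 0.1536, 0.121]
orientation: [0.0, 0.707, 0.707, 0.0]
wrist_force: [0.9, 0.5, -0.6]
finger_gap: 0.0488
grip_force: 0.0
```

Run:
```python
from h import *
st(); snap('wrist','w1.png')
```

```text
{'clock': 1.1, 'tcp_pos': [0.5411, 0.1536, 0.121], 'orientation': [0.0003, 0.7074, 0.7069, 0.0002], 'wrist_force': [0.9476, 0.549, -0.6371], 'finger_gap': 0.0488, 'grip_force': 0.0}
```

View pics/w1.png

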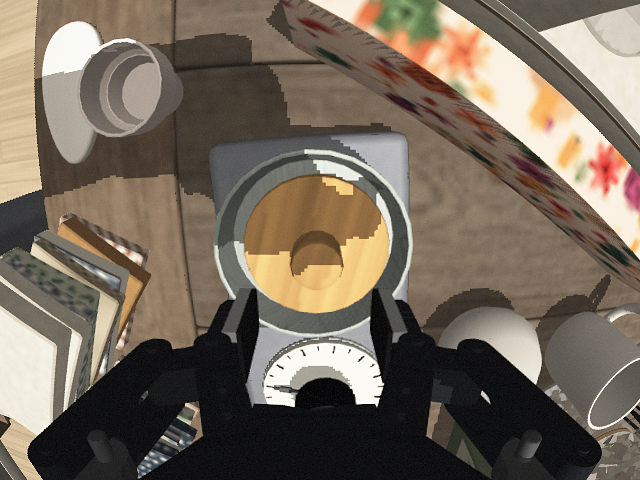

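The lid's knob is at (317,262), midway between the fingers in x. I check its y by casting a ray.

```bash
cat >> h.py <<'E'
def fplane(u,v,z,c):
    K=c['mtx'];T=np.array(c['world_from_camera']); a=np.array([(u-K[0,2])/K[0,0],-(v-K[1,2])/K[1,1]]); r=np.hypot(*a)
    w=np.array([*(a/r*np.sin(r)),-np.cos(r)]) if r>1e-9 else np.array([0,0,-1.]); w=T[:3,:3]@w
    return T[:3,3]+w*(z-T[2,3])/w[2]
E
python3 - <<'E'
from h import *
c=calibration('wrist')
print(np.round(c['world_from_camera'],3),c['mtx'][0,0])
print(fplane(317,247,.0986,c),'knob'); print(fplane(316,244,.0686,c),'disc'); print(fplane(314,240,.081,c),'rim')
E
```

```text
[[ 1.     0.002 -0.002  0.541]
 [-0.001  0.953  0.302  0.232]
 [ 0.003 -0.302  0.953  0.286]
 [ 0.     0.     0.     1.   ]] 371.64829954431775
[0.5432897  0.16514913 0.0986    ] knob
[0.54299532 0.15645505 0.0686    ] disc
[0.54173138 0.1632148  0.081     ] rim
```

The knob's top face is the lower ellipse, at about row 270, so y ≈ 0.154. That agrees with the depth measurement, so I descend and grip.

Emit:
{"fn": "drive_tool", "kwargs": {
  "deltas": [
    [[110, 0, 0, 0.03, 0, 0, 0], [110, 0, 0, 0.05, 0, 0, 0], [110, 0, 0, 0.05, 0, 0, 0], [200, 0, 0, 0.05, 0, 0, 0], [200, 0, 0, 0.05, 0, 0, 0], [200, 0, 0, 0.05, 0, 0, 0], [200, 0, 0, 0.05, 0, 0, 0]]
  ],
  "newtons": 40
}}

```text
clock: 2.02
tcp_pos: [0.5414, 0.154, 0.0707]
orientation: [0.001, 0.707, 0.707, 0.001]
wrist_force: [2.1, -1.1, 1.4]
finger_gap: 0.0274
grip_force: 39.4
```

Emit:
{"fn": "drive_tool", "kwargs": {
  "deltas": [
    [[200, 0, 0, -0.03, 0, 0, 0], [200, 0, 0, -0.08, 0, 0, 0], [200, 0, 0, -0.1, 0, 0, 0], [200, 0, 0, -0.1, 0, 0, 0]]
  ]
}}

```text
clock: 2.52
tcp_pos: [0.5414, 0.1543, 0.1716]
orientation: [0.001, 0.707, 0.707, 0.001]
wrist_force: [-0.9, -0.6, -1.2]
finger_gap: 0.0271
grip_force: 39.6
```

Run:
```python
from h import *
st(); p,d,c=snap('side'); cv2.imwrite('pics/s1.png',cv2.resize(p[120:280,220:440,::-1],None,fx=3,fy=3))
```

```text
{'clock': 2.525, 'tcp_pos': [0.5414, 0.1543, 0.1716], 'orientation': [0.0008, 0.707, 0.7072, 0.0013], 'wrist_force': [-0.9201, -0.6269, -1.2055], 'finger_gap': 0.0271, 'grip_force': 39.6388}
```

View pics/s1.png

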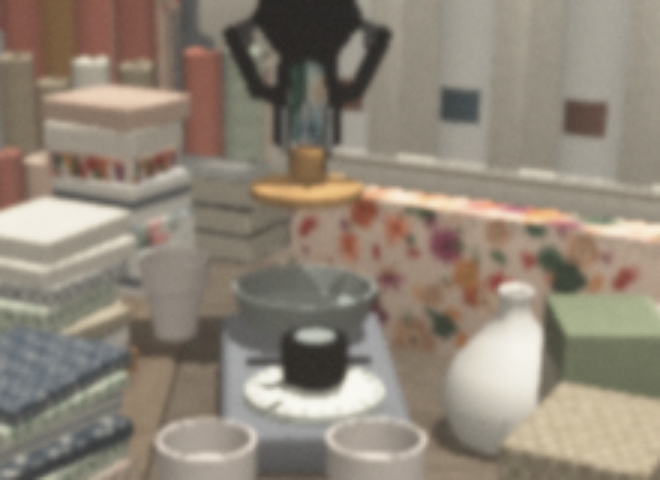

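The lid is lifted and held level. I refine the coaster centre and the lid's offset in the hand.

Run:
```python
from h import *
for n in('scene','side'):
    p,d,c=snap(n); P=cloud(d,c); g=p.astype(int); z=P[...,2]
    def ell(m,zz):
        k,l,s,_=cv2.connectedComponentsWithStats(m.astype(np.uint8)); i=1+s[1:,4].argmax()
        ct=max(cv2.findContours((l==i).astype(np.uint8),0,1)[0],key=len)
        H=cv2.convexHull(ct)[:,0]; Q=np.array([plane(u,v,zz,c)[:2] for u,v in H]).astype(np.float32)
        e=cv2.fitEllipse(Q); return np.round(e[0],4),np.round(e[1],4)
    print(n,ell((np.hypot(P[...,0]-.545,P[...,1]+.355)<.065)&(z<.015)&(g.min(-1)>100),.009))
    hsv=cv2.cvtColor(p,cv2.COLOR_RGB2HSV)
    print(ell((np.hypot(P[...,0]-.54,P[...,1]-.154)<.07)&(z>.14)&(z<.20)&(hsv[...,1]>90)&(hsv[...,0]<25)&(z<.178),.1695))
    X=P[(np.hypot(P[...,0]-.54,P[...,1]-.154)<.07)&(z>.15)&(hsv[...,1]>90)&(z<.2)]; print(X.min(0),X.max(0))
```

```text
scene (array([ 0.541 , -0.3582]), array([0.124 , 0.1312]))
(array([0.5357, 0.1419]), array([0.0911, 0.103 ]))
[0.49378886 0.10475278 0.15742661] [0.58398521 0.19599719 0.19888162]
side (array([ 0.5452, -0.3669]), array([0.1267, 0.1288]))
(array([0.5411, 0.1154]), array([0.0888, 0.1219]))
[0.49593918 0.10193735 0.1557586 ] [0.58323491 0.18447029 0.1955003 ]
```

Run:
```python
from h import *
for n in('scene','side'):
    p,d,c=snap(n); P=cloud(d,c); g=p.astype(int); z=P[...,2]
    X=P[(np.hypot(P[...,0]-.545,P[...,1]+.356)<.07)&(z>.0055)&(z<.012)&(g.min(-1)>150)]
    print(len(X),np.percentile(X,[0.5,99.5],axis=0).round(4), np.percentile(X,[0.5,99.5],axis=0).mean(0).round(4))
print(np.round(get_state()['joint_pos'],3))
```

```text
1202 [[ 0.4964 -0.4046  0.0057]
 [ 0.5917 -0.3087  0.0118]] [ 0.544  -0.3567  0.0087]
1860 [[ 0.4966 -0.4061  0.0057]
 [ 0.5922 -0.3106  0.0104]] [ 0.5444 -0.3584  0.008 ]
[ 0.135  0.304 -0.07   1.2    0.     1.705]
```

Emit:
{"fn": "drive_tool", "kwargs": {
  "deltas": [
    [[200, -0.05, 0, 0, 0, 0, 0], [200, -0.1, 0, 0, 0, 0, 0], [200, -0.15, 0, 0, 0, 0, 0], [200, -0.2, 0, 0, 0, 0, 0], [200, -0.25, 0, 0, 0, 0, 0], [200, -0.3, 0, 0, 0, 0, 0], [200, -0.35, 0, 0, 0, 0, 0], [200, -0.4, 0.002, 0, 0, 0, 0], [200, -0.45, 0.004, 0.02, 0, 0, 0], [200, -0.49, 0.005, 0.05, 0, 0, 0], [200, -0.508, 0.005, 0.1, 0, 0, 0], [200, -0.508, 0.005, 0.1, 0, 0, 0]]
  ]
}}

```text
clock: 4.28
tcp_pos: [0.5416, -0.3526, 0.064]
orientation: [-0.006, 0.708, 0.706, -0.0]
wrist_force: [-0.8, 0.6, 0.2]
finger_gap: 0.0272
grip_force: 39.7
```

Emit:
{"fn": "drive_tool", "kwargs": {
  "deltas": [
    [[200, 0, 0, 0.03, 0, 0, 0], [200, 0, 0, 0.045, 0, 0, 0], [200, 0, 0, 0.05, 0, 0, 0], [200, 0, 0, 0.05, 0, 0, 0]]
  ]
}}

```text
clock: 4.78
tcp_pos: [0.5455, -0.353, 0.0224]
orientation: [0.0, 0.707, 0.707, -0.0]
wrist_force: [-4.7, 1.7, 6.1]
finger_gap: 0.0271
grip_force: 40.5
```

Contact is at the expected height. I release slightly and rise.

Emit:
{"fn": "drive_tool", "kwargs": {
  "deltas": [
    [[110, 0, 0, 0, 0, 0, 0], [110, 0, 0, 0, 0, 0, 0], [110, 0, 0, 0, 0, 0, 0], [110, 0, 0, -0.05, 0, 0, 0], [110, 0, 0, -0.1, 0, 0, 0], [0, 0, 0, -0.14, 0, 0, 0], [0, 0, 0, -0.14, 0, 0, 0]]
  ]
}}

```text
clock: 5.65
tcp_pos: [0.5476, -0.3557, 0.1645]
orientation: [0.004, 0.707, 0.707, 0.0]
wrist_force: [0.7, -0.8, 0.4]
finger_gap: 0.0819
grip_force: 0.0
```

Run:
```python
from h import *
st(); print(np.round(get_state()['joint_pos'],3))
for n in('scene','side'):
    p,d,c=snap(n); P=cloud(d,c); z=P[...,2]; hsv=cv2.cvtColor(p,cv2.COLOR_RGB2HSV)
    X=P[(np.hypot(P[...,0]-.545,P[...,1]+.356)<.08)&(hsv[...,1]>80)&(hsv[...,0]<25)&(z>.014)&(z<.024)]
    print(len(X),np.percentile(X,[0.5,99.5],axis=0).round(4), np.percentile(X,[0.5,99.5],axis=0).mean(0).round(4))
```

```text
{'clock': 5.65, 'tcp_pos': [0.5476, -0.3557, 0.1645], 'orientation': [0.004, 0.7071, 0.7071, 0.0004], 'wrist_force': [0.7369, -0.8079, 0.3542], 'finger_gap': 0.0819, 'grip_force': 0.0}
[-0.699  0.474  0.174  1.263  0.     0.872]
1056 [[ 0.5004 -0.3997  0.0151]
 [ 0.5894 -0.3114  0.0231]] [ 0.5449 -0.3555  0.0191]
1597 [[ 0.5021 -0.4009  0.0142]
 [ 0.5888 -0.3161  0.0211]] [ 0.5454 -0.3585  0.0176]
```

The lid sits within 2 mm of the coaster's middle. Next is the first cup, (0.589, -0.248).

Emit:
{"fn": "drive_tool", "kwargs": {
  "deltas": [
    [[0, 0.05, 0.02, 0, 0, 0, 0], [0, 0.106, 0.0433, 0, 0, 0, 0], [0, 0.106, 0.0433, 0.02, 0, 0, 0], [0, 0.106, 0.0433, 0.05, 0, 0, 0], [0, 0.106, 0.0433, 0.08, 0, 0, 0], [0, 0.106, 0.0433, 0.12, 0, 0, 0], [0, 0.106, 0.0433, 0.12, 0, 0, 0], [0, 0.106, 0.0433, 0.12, 0, 0, 0], [120, 0.106, 0.0433, 0.12, 0, 0, 0], [120, 0.106, 0.0433, 0.12, 0, 0, 0], [120, 0.106, 0.0433, 0.12, 0, 0, 0], [120, 0.106, 0.0433, 0.12, 0, 0, 0]]
  ],
  "newtons": 30
}}

```text
clock: 7.25
tcp_pos: [0.59, -0.2488, 0.0425]
orientation: [0.002, 0.707, 0.707, 0.0]
wrist_force: [-2.2, 0.7, 4.7]
finger_gap: 0.0601
grip_force: 31.7
```

Run:
```python
from h import *
st(); p,d,c=snap('side'); P=cloud(d,c); z=P[...,2]
m=(p.max(-1)<60)&(abs(P[...,0]-.589)<.07)&(abs(P[...,1]+.248)<.03)
for lo,hi in((.53,.585),(.59,.65)):
    print(P[m&(P[...,0]>lo)&(P[...,0]<hi)].min(0).round(4))
cv2.imwrite('pics/s2.png',cv2.resize(p[180:340,250:450,::-1],None,fx=3,fy=3))
```

```text
{'clock': 7.25, 'tcp_pos': [0.59, -0.2488, 0.0425], 'orientation': [0.0019, 0.7071, 0.7071, 0.0004], 'wrist_force': [-2.2096, 0.6664, 4.6878], 'finger_gap': 0.0601, 'grip_force': 31.6995}
[ 0.5307 -0.278   0.0777]
[ 0.59   -0.278   0.0815]
```

View pics/s2.png

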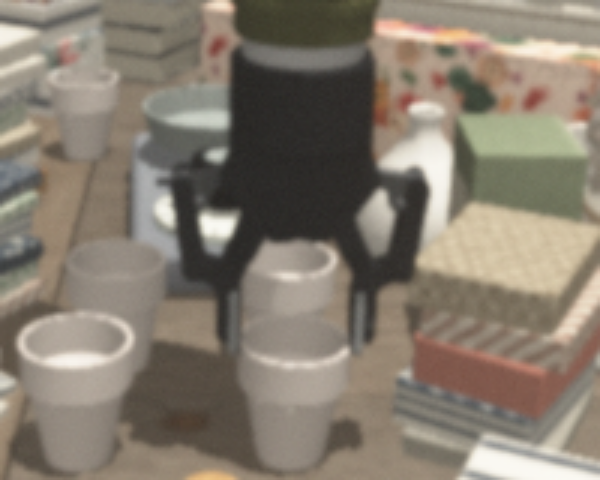

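The fingers straddle the near right cup's collar, with the tips at about crop row 352, i.e. full-picture pixel (370,297). I compute the tips' true height.

Run:
```python
from h import *
c=calibration('side');T=np.array(c['world_from_camera']);K=c['mtx']
for u,v,s in((370,297,'tip R'),(327.5,297,'tip L'),(348,291,'?'),(366,294,'edge mouth'),(366,305,'collar bot')):
    r=T[:3,:3]@np.array([(u-K[0,2])/K[0,0],-(v-K[1,2])/K[1,1],-1]); print(s,(T[:3,3]+r*(-.248-T[1,3])/r[1]).round(4))
```

```text
tip R [ 0.6272 -0.248   0.0657]
tip L [ 0.5562 -0.248   0.0649]
? [ 0.5901 -0.248   0.0765]
edge mouth [ 0.6202 -0.248   0.0713]
collar bot [ 0.6211 -0.248   0.0505]
```

Emit:
{"fn": "drive_tool", "kwargs": {
  "deltas": [
    [[120, 0, 0, -0.04, 0, 0, 0], [120, 0, 0, -0.09, 0, 0, 0], [120, 0, -0.01, -0.14, 0, 0, 0], [120, 0.05, -0.03, -0.14, 0, 0, 0], [120, 0.1, -0.045, -0.14, 0, 0, 0], [120, 0.15, -0.0492, -0.14, 0, 0, 0], [120, 0.2, -0.0492, -0.14, 0, 0, 0], [120, 0.25, -0.0492, -0.14, 0, 0, 0], [120, 0.3, -0.0492, -0.14, 0, 0, 0], [120, 0.35, -0.0492, -0.14, 0, 0, 0], [120, 0.402, -0.0492, -0.14, 0, 0, 0], [120, 0.402, -0.0492, -0.14, 0, 0, 0]]
  ]
}}

```text
clock: 8.8
tcp_pos: [0.5394, 0.1574, 0.1809]
orientation: [0.0, 0.705, 0.709, 0.001]
wrist_force: [0.3, -0.3, -1.0]
finger_gap: 0.0599
grip_force: 33.0
```

Run:
```python
from h import *
st(); p,d,c=snap('side'); P=cloud(d,c); z=P[...,2]
cv2.imwrite('pics/s3.png',cv2.resize(p[100:240,250:400,::-1],None,fx=4,fy=4,interpolation=cv2.INTER_CUBIC))
```

```text
{'clock': 8.8, 'tcp_pos': [0.5394, 0.1574, 0.1809], 'orientation': [0.0003, 0.7052, 0.709, 0.0008], 'wrist_force': [0.3088, -0.3334, -1.0315], 'finger_gap': 0.0599, 'grip_force': 33.0307}
```

View pics/s3.png

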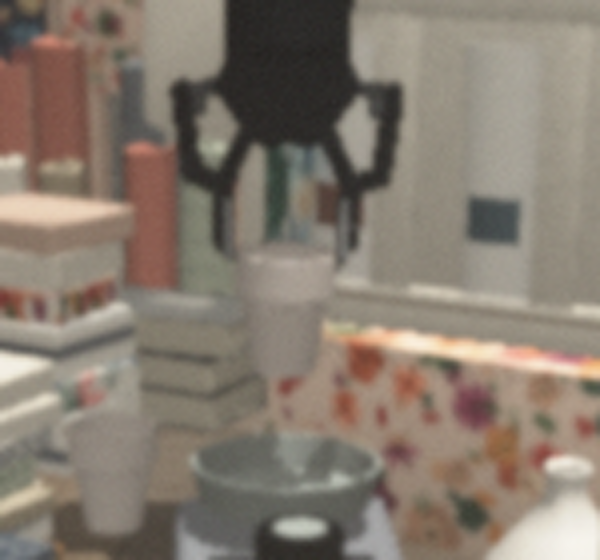

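The cup is gripped by its top 10 mm and hangs level above the pan. I'll grip the next ones 10 mm lower. Now I set this one down.

Emit:
{"fn": "drive_tool", "kwargs": {
  "deltas": [
    [[120, 0, 0, 0.04, 0, 0, 0], [120, 0, 0, 0.065, 0, 0, 0], [120, 0, 0, 0.075, 0, 0, 0], [120, 0, 0, 0.081, 0, 0, 0], [120, 0, 0, 0.081, 0, 0, 0], [120, 0, 0, 0.081, 0, 0, 0]]
  ]
}}

```text
clock: 9.6
tcp_pos: [0.5404, 0.1539, 0.1001]
orientation: [0.001, 0.707, 0.707, 0.001]
wrist_force: [-1.0, 0.1, 1.2]
finger_gap: 0.0599
grip_force: 33.2
```

Emit:
{"fn": "drive_tool", "kwargs": {
  "deltas": [
    [[0, 0, 0, 0, 0, 0, 0], [0, 0, 0, 0, 0, 0, 0], [0, 0, 0, 0, 0, 0, 0], [0, 0, 0, -0.04, 0, 0, 0], [0, 0, 0, -0.09, 0, 0, 0], [0, 0, 0, -0.09, 0, 0, 0]]
  ]
}}

```text
clock: 10.35
tcp_pos: [0.5425, 0.1545, 0.1935]
orientation: [0.003, 0.707, 0.707, 0.003]
wrist_force: [-0.1, 0.5, 0.2]
finger_gap: 0.0854
grip_force: 0.0
```

```bash
cat >> h.py <<'E'
from scipy.optimize import least_squares
def circ(X,r):
    f=lambda q: np.hypot(X[:,0]-q[0],X[:,1]-q[1])-r
    return least_squares(f,X[:,:2].mean(0),loss='soft_l1',f_scale=.002).x.round(4)
def mouth(x,y,zr,rad=.045):
    st()
    for n in('scene','side'):
        p,d,c=snap(n); P=cloud(d,c); z=P[...,2]; g=p.astype(int)
        m=(np.hypot(P[...,0]-x,P[...,1]-y)<rad)&(z>zr-.007)&(z<zr+.006)&(g.min(-1)>80)&(d>0)
        X=P[m]; print(n,len(X),circ(X,.0305) if len(X)>20 else '',X[:,2].max().round(4) if len(X) else '')
E
python3 -c "
from h import *
mouth(.54,.154,.133)"
```

```text
{'clock': 10.35, 'tcp_pos': [0.5425, 0.1545, 0.1935], 'orientation': [0.0026, 0.707, 0.7072, 0.0034], 'wrist_force': [-0.1413, 0.5014, 0.1588], 'finger_gap': 0.0854, 'grip_force': 0.0}
scene 149 [0.5386 0.1542] 0.1356
side 149 [0.5394 0.1531] 0.1338
```

Cup 1 of the stack is centred at (0.539, 0.154). Next is cup 5, (0.420, 0.257).

Emit:
{"fn": "drive_tool", "kwargs": {
  "deltas": [
    [[0, 0.03, -0.04, 0, 0, 0, 0], [0, 0.065, -0.08, 0, 0, 0, 0], [0, 0.103, -0.12, 0, 0, 0, 0], [0, 0.103, -0.12, 0.04, 0, 0, 0], [0, 0.103, -0.12, 0.08, 0, 0, 0], [0, 0.103, -0.12, 0.12, 0, 0, 0], [0, 0.103, -0.12, 0.157, 0, 0, 0], [0, 0.103, -0.12, 0.157, 0, 0, 0], [120, 0.103, -0.12, 0.157, 0, 0, 0], [120, 0.103, -0.12, 0.157, 0, 0, 0], [120, 0.103, -0.12, 0.157, 0, 0, 0], [120, 0.103, -0.12, 0.157, 0, 0, 0]]
  ]
}}

```text
clock: 11.95
tcp_pos: [0.4208, 0.2576, 0.0336]
orientation: [0.001, 0.707, 0.707, 0.001]
wrist_force: [-1.7, 0.6, 7.1]
finger_gap: 0.0599
grip_force: 33.1
```

Emit:
{"fn": "drive_tool", "kwargs": {
  "deltas": [
    [[120, 0, 0, -0.05, 0, 0, 0], [120, 0, 0, -0.1, 0, 0, 0], [120, 0, 0, -0.15, 0, 0, 0], [120, 0, 0, -0.178, 0, 0, 0], [120, -0.035, 0.04, -0.178, 0, 0, 0], [120, -0.07, 0.08, -0.178, 0, 0, 0], [120, -0.1035, 0.119, -0.178, 0, 0, 0], [120, -0.1035, 0.119, -0.178, 0, 0, 0], [120, -0.1035, 0.119, -0.178, 0, 0, 0]]
  ]
}}

```text
clock: 13.08
tcp_pos: [0.5382, 0.1534, 0.2099]
orientation: [-0.0, 0.707, 0.707, -0.0]
wrist_force: [0.3, 0.1, -0.2]
finger_gap: 0.0598
grip_force: 33.7
```

Emit:
{"fn": "drive_tool", "kwargs": {
  "deltas": [
    [[120, 0, 0, 0.03, 0, 0, 0], [120, 0, 0, 0.05, 0, 0, 0], [120, 0, 0, 0.065, 0, 0, 0], [120, 0, 0, 0.08, 0, 0, 0], [120, 0, 0, 0.088, 0, 0, 0], [120, 0, 0, 0.093, 0, 0, 0], [120, 0, 0, 0.093, 0, 0, 0], [120, 0, 0, 0.093, 0, 0, 0]]
  ]
}}

```text
clock: 14.08
tcp_pos: [0.5389, 0.1535, 0.1176]
orientation: [0.0, 0.707, 0.707, 0.0]
wrist_force: [-1.5, 0.2, 0.3]
finger_gap: 0.0594
grip_force: 33.9
```

Emit:
{"fn": "drive_tool", "kwargs": {
  "deltas": [
    [[0, 0, 0, 0, 0, 0, 0], [0, 0, 0, 0, 0, 0, 0], [0, 0, 0, 0, 0, 0, 0], [0, 0, 0, -0.05, 0, 0, 0], [0, 0, 0, -0.093, 0, 0, 0], [0, 0, 0, -0.093, 0, 0, 0]]
  ]
}}

```text
clock: 14.82
tcp_pos: [0.5412, 0.1538, 0.214]
orientation: [0.002, 0.707, 0.707, 0.003]
wrist_force: [1.1, 0.7, -0.3]
finger_gap: 0.0854
grip_force: 0.0
```

```bash
python3 -c "
from h import *
mouth(.54,.154,.160);mouth(.483,-.142,.074); mouth(.589,-.137,.074); mouth(.469,-.251,.074)"
```

```text
{'clock': 14.825, 'tcp_pos': [0.5412, 0.1538, 0.214], 'orientation': [0.0024, 0.7071, 0.7071, 0.0031], 'wrist_force': [1.0611, 0.6801, -0.3385], 'finger_gap': 0.0854, 'grip_force': 0.0}
scene 141 [0.5374 0.1535] 0.1627
side 134 [0.5386 0.1529] 0.16
{'clock': 14.925, 'tcp_pos': [0.5389, 0.1535, 0.2101], 'orientation': [0.0003, 0.7071, 0.7071, 0.0004], 'wrist_force': [0.434, 0.4091, -0.1642], 'finger_gap': 0.0854, 'grip_force': 0.0}
scene 189 [ 0.4818 -0.1421] 0.0782
side 257 [ 0.4826 -0.143 ] 0.0757
{'clock': 15.025, 'tcp_pos': [0.5378, 0.1533, 0.2087], 'orientation': [-0.0006, 0.7071, 0.7071, -0.0009], 'wrist_force': [-0.1634, -0.0036, -0.3358], 'finger_gap': 0.0854, 'grip_force': 0.0}
scene 177 [ 0.5889 -0.1368] 0.0773
side 251 [ 0.5893 -0.138 ] 0.0761
{'clock': 15.125, 'tcp_pos': [0.5378, 0.1533, 0.2085], 'orientation': [-0.0008, 0.7071, 0.7071, -0.0011], 'wrist_force': [-0.6233, -0.3252, -0.3452], 'finger_gap': 0.0853, 'grip_force': 0.0}
scene 225 [ 0.4687 -0.2507] 0.0774
side 352 [ 0.4692 -0.2517] 0.0757
```

Both cups are nested, with the rim at 0.160 as expected. Next is cup 2.

Emit:
{"fn": "drive_tool", "kwargs": {
  "deltas": [
    [[0, -0.05, -0.01, 0, 0, 0, 0], [0, -0.1, -0.02, 0, 0, 0, 0], [0, -0.15, -0.03, 0, 0, 0, 0], [0, -0.2, -0.04, 0, 0, 0, 0], [0, -0.25, -0.05, 0, 0, 0, 0], [0, -0.296, -0.0564, 0.02, 0, 0, 0], [0, -0.296, -0.0564, 0.06, 0, 0, 0], [0, -0.296, -0.0564, 0.1, 0, 0, 0], [0, -0.296, -0.0564, 0.1, 0, 0, 0]]
  ]
}}

```text
clock: 16.35
tcp_pos: [0.4793, -0.1414, 0.107]
orientation: [-0.003, 0.707, 0.707, -0.001]
wrist_force: [-1.1, 0.4, 0.4]
finger_gap: 0.0857
grip_force: 0.0
```

Emit:
{"fn": "drive_tool", "kwargs": {
  "deltas": [
    [[0, 0, 0, 0.04, 0, 0, 0], [0, 0, 0, 0.078, 0, 0, 0], [0, 0, 0, 0.078, 0, 0, 0], [120, 0, 0, 0.078, 0, 0, 0], [120, 0, 0, 0.078, 0, 0, 0], [120, 0, 0, 0.078, 0, 0, 0], [120, 0, 0, 0.078, 0, 0, 0], [120, 0, 0, -0.0, 0, 0, 0], [120, 0, 0, -0.06, 0, 0, 0], [120, 0, 0, -0.12, 0, 0, 0], [120, 0, 0, -0.14, 0, 0, 0]]
  ]
}}

```text
clock: 17.73
tcp_pos: [0.4838, -0.1432, 0.2562]
orientation: [0.004, 0.707, 0.707, 0.001]
wrist_force: [-0.1, -0.6, -1.4]
finger_gap: 0.0608
grip_force: 33.4
```

Emit:
{"fn": "drive_tool", "kwargs": {
  "deltas": [
    [[120, 0.05, 0.01, 0, 0, 0, 0], [120, 0.1, 0.02, 0, 0, 0, 0], [120, 0.15, 0.03, 0, 0, 0, 0], [120, 0.2, 0.04, 0, 0, 0, 0], [120, 0.25, 0.05, 0, 0, 0, 0], [120, 0.296, 0.0568, 0, 0, 0, 0], [120, 0.296, 0.0568, 0, 0, 0, 0], [120, 0.296, 0.0568, 0, 0, 0, 0], [120, 0.296, 0.0568, 0.02, 0, 0, 0], [120, 0.296, 0.0568, 0.035, 0, 0, 0], [120, 0.296, 0.0568, 0.035, 0, 0, 0]]
  ]
}}

```text
clock: 19.1
tcp_pos: [0.5381, 0.1524, 0.214]
orientation: [-0.001, 0.708, 0.707, -0.001]
wrist_force: [-0.8, -0.3, -0.5]
finger_gap: 0.0606
grip_force: 33.4
```

Emit:
{"fn": "drive_tool", "kwargs": {
  "deltas": [
    [[120, 0, 0, 0.02, 0, 0, 0], [120, 0, 0, 0.035, 0, 0, 0], [120, 0, 0, 0.05, 0, 0, 0], [120, 0, 0, 0.06, 0, 0, 0], [120, 0, 0, 0.067, 0, 0, 0], [120, 0, 0, 0.072, 0, 0, 0], [120, 0, 0, 0.072, 0, 0, 0], [120, 0, 0, 0.072, 0, 0, 0]]
  ]
}}

```text
clock: 20.1
tcp_pos: [0.5395, 0.1536, 0.1438]
orientation: [0.0, 0.707, 0.707, 0.001]
wrist_force: [-1.0, -0.6, 2.2]
finger_gap: 0.0604
grip_force: 33.7
```

Emit:
{"fn": "drive_tool", "kwargs": {
  "deltas": [
    [[0, 0, 0, 0, 0, 0, 0], [0, 0, 0, 0, 0, 0, 0], [0, 0, 0, 0, 0, 0, 0], [0, 0, 0, -0.05, 0, 0, 0], [0, 0, 0, -0.1, 0, 0, 0], [0, 0, 0, -0.1, 0, 0, 0]]
  ]
}}

```text
clock: 20.85
tcp_pos: [0.5415, 0.1538, 0.2475]
orientation: [0.003, 0.707, 0.707, 0.003]
wrist_force: [0.7, 0.5, -0.5]
finger_gap: 0.0852
grip_force: 0.0
```

```bash
python3 -c "
from h import *
mouth(.54,.154,.186)"
```

```text
{'clock': 20.85, 'tcp_pos': [0.5415, 0.1538, 0.2475], 'orientation': [0.0025, 0.7071, 0.7071, 0.0033], 'wrist_force': [0.7345, 0.5138, -0.5085], 'finger_gap': 0.0852, 'grip_force': 0.0}
scene 160 [0.5365 0.154 ] 0.1892
side 154 [0.5374 0.1534] 0.1868
```

Emit:
{"fn": "drive_tool", "kwargs": {
  "deltas": [
    [[0, -0.05, 0, 0, 0, 0, 0], [0, -0.1, 0, 0, 0, 0, 0], [0, -0.15, 0, 0, 0, 0, 0], [0, -0.2, 0.01, 0, 0, 0, 0], [0, -0.25, 0.03, 0, 0, 0, 0], [0, -0.291, 0.05, 0.03, 0, 0, 0], [0, -0.291, 0.05, 0.08, 0, 0, 0], [0, -0.291, 0.05, 0.13, 0, 0, 0], [0, -0.291, 0.05, 0.13, 0, 0, 0]]
  ]
}}

```text
clock: 22.08
tcp_pos: [0.5841, -0.1359, 0.107]
orientation: [-0.006, 0.707, 0.707, -0.003]
wrist_force: [0.2, -0.7, -0.3]
finger_gap: 0.0856
grip_force: 0.0
```

Emit:
{"fn": "drive_tool", "kwargs": {
  "deltas": [
    [[0, 0, 0, 0.04, 0, 0, 0], [0, 0, 0, 0.081, 0, 0, 0], [0, 0, 0, 0.081, 0, 0, 0], [120, 0, 0, 0.081, 0, 0, 0], [120, 0, 0, 0.081, 0, 0, 0], [120, 0, 0, 0.081, 0, 0, 0], [120, 0, 0, 0.081, 0, 0, 0], [120, 0, 0, 0.02, 0, 0, 0], [120, 0, 0, -0.04, 0, 0, 0], [120, 0, 0, -0.1, 0, 0, 0], [120, 0, 0, -0.157, 0, 0, 0], [120, 0, 0, -0.157, 0, 0, 0]]
  ]
}}

```text
clock: 23.58
tcp_pos: [0.5918, -0.1384, 0.278]
orientation: [0.006, 0.707, 0.707, 0.003]
wrist_force: [1.0, -0.4, -2.1]
finger_gap: 0.06
grip_force: 33.5
```

Emit:
{"fn": "drive_tool", "kwargs": {
  "deltas": [
    [[120, 0.05, -0.01, 0, 0, 0, 0], [120, 0.1, -0.02, 0, 0, 0, 0], [120, 0.15, -0.03, 0, 0, 0, 0], [120, 0.2, -0.04, 0, 0, 0, 0], [120, 0.25, -0.05, 0, 0, 0, 0], [120, 0.291, -0.0505, 0, 0, 0, 0], [120, 0.291, -0.0505, 0, 0, 0, 0], [120, 0.291, -0.0505, 0, 0, 0, 0], [120, 0.291, -0.0505, 0.02, 0, 0, 0], [120, 0.291, -0.0505, 0.03, 0, 0, 0], [120, 0.291, -0.0505, 0.03, 0, 0, 0]]
  ]
}}

```text
clock: 24.95
tcp_pos: [0.538, 0.1524, 0.2391]
orientation: [-0.001, 0.708, 0.707, -0.001]
wrist_force: [-0.0, -0.7, -0.4]
finger_gap: 0.0608
grip_force: 33.5
```

Emit:
{"fn": "drive_tool", "kwargs": {
  "deltas": [
    [[120, 0, 0, 0.02, 0, 0, 0], [120, 0, 0, 0.035, 0, 0, 0], [120, 0, 0, 0.05, 0, 0, 0], [120, 0, 0, 0.06, 0, 0, 0], [120, 0, 0, 0.066, 0, 0, 0], [120, 0, 0, 0.07, 0, 0, 0], [120, 0, 0, 0.07, 0, 0, 0], [120, 0, 0, 0.07, 0, 0, 0]]
  ]
}}

```text
clock: 25.95
tcp_pos: [0.539, 0.1536, 0.1708]
orientation: [0.0, 0.707, 0.707, 0.001]
wrist_force: [-0.5, -0.8, 2.6]
finger_gap: 0.0608
grip_force: 33.8
```

Emit:
{"fn": "drive_tool", "kwargs": {
  "deltas": [
    [[0, 0, 0, 0, 0, 0, 0], [0, 0, 0, 0, 0, 0, 0], [0, 0, 0, 0, 0, 0, 0], [0, 0, 0, -0.05, 0, 0, 0], [0, 0, 0, -0.1, 0, 0, 0], [0, 0, 0, -0.1, 0, 0, 0]]
  ]
}}

```text
clock: 26.7
tcp_pos: [0.5408, 0.1538, 0.2745]
orientation: [0.002, 0.707, 0.707, 0.003]
wrist_force: [0.4, -0.2, -0.4]
finger_gap: 0.0854
grip_force: 0.0
```

```bash
python3 -c "
from h import *
mouth(.54,.154,.213)"
```

```text
{'clock': 26.7, 'tcp_pos': [0.5408, 0.1538, 0.2745], 'orientation': [0.0025, 0.7071, 0.7071, 0.0032], 'wrist_force': [0.4479, -0.2348, -0.3759], 'finger_gap': 0.0854, 'grip_force': 0.0}
scene 156 [0.5355 0.1545] 0.2154
side 140 [0.5368 0.1537] 0.2132
```

Four are nested. For the last cup I turn the tool 90° so the fingers close along y, clear of the books.

Emit:
{"fn": "drive_tool", "kwargs": {
  "deltas": [
    [[0, -0.05, 0, 0, 0, 0, -10], [0, -0.1, 0, 0, 0, 0, -20], [0, -0.15, 0, 0, 0, 0, -30], [0, -0.2, 0, 0, 0, 0, -40], [0, -0.25, -0.01, 0, 0, 0, -50], [0, -0.3, -0.03, 0, 0, 0, -60], [0, -0.35, -0.05, 0, 0, 0, -70], [0, -0.38, -0.06, 0.05, 0, 0, -80], [0, -0.405, -0.0695, 0.1, 0, 0, -90], [0, -0.405, -0.0695, 0.15, 0, 0, -90], [0, -0.405, -0.0695, 0.15, 0, 0, -90], [0, -0.405, -0.0695, 0.15, 0, 0, -90]]
  ]
}}

```text
clock: 28.3
tcp_pos: [0.4694, -0.2515, 0.1208]
orientation: [0.0, -0.0, 1.0, -0.0]
wrist_force: [0.7, -0.4, 0.6]
finger_gap: 0.0851
grip_force: 0.0
```

```bash
python3 -c "
from h import *
mouth(.469,-.251,.074);print(np.round(get_state()['joint_pos'],3))"
```

```text
{'clock': 28.3, 'tcp_pos': [0.4694, -0.2515, 0.1208], 'orientation': [0.0001, -0.0002, 1.0, -0.0], 'wrist_force': [0.6578, -0.3695, 0.6331], 'finger_gap': 0.0851, 'grip_force': 0.0}
scene 216 [ 0.4685 -0.2507] 0.0786
side 350 [ 0.469  -0.2518] 0.0755
[-0.642  0.274 -0.228  1.065  0.    -0.643]
```

Emit:
{"fn": "drive_tool", "kwargs": {
  "deltas": [
    [[0, 0, 0, 0.05, 0, 0, 0], [0, 0, 0, 0.088, 0, 0, 0], [0, 0, 0, 0.088, 0, 0, 0], [120, 0, 0, 0.088, 0, 0, 0], [120, 0, 0, 0.088, 0, 0, 0], [120, 0, 0, 0.088, 0, 0, 0], [120, 0, 0, 0.088, 0, 0, 0], [120, 0, 0, 0.03, 0, 0, 0], [120, 0, 0, -0.03, 0, 0, 0], [120, 0, 0, -0.09, 0, 0, 0], [120, 0, 0, -0.15, 0, 0, 0], [120, 0, 0, -0.18, 0, 0, 0]]
  ]
}}

```text
clock: 29.9
tcp_pos: [0.47, -0.2522, 0.3058]
orientation: [0.003, -0.0, 1.0, -0.002]
wrist_force: [-0.3, -0.3, -2.1]
finger_gap: 0.0595
grip_force: 33.6
```

Emit:
{"fn": "drive_tool", "kwargs": {
  "deltas": [
    [[120, -0.01, 0.05, 0, 0, 0, 0], [120, -0.02, 0.1, 0, 0, 0, 0], [120, -0.03, 0.15, 0, 0, 0, 0], [120, -0.04, 0.2, 0, 0, 0, 0], [120, -0.05, 0.25, 0, 0, 0, 0], [120, -0.06, 0.3, 0, 0, 0, 0], [120, -0.069, 0.35, 0, 0, 0, 0], [120, -0.069, 0.405, 0, 0, 0, 0], [120, -0.069, 0.405, 0, 0, 0, 0], [120, -0.069, 0.405, 0, 0, 0, 0], [120, -0.069, 0.405, 0.025, 0, 0, 0], [120, -0.069, 0.405, 0.025, 0, 0, 0]]
  ]
}}

```text
clock: 31.4
tcp_pos: [0.5371, 0.1518, 0.274]
orientation: [-0.001, 0.001, 1.0, -0.0]
wrist_force: [-0.2, -0.3, -0.4]
finger_gap: 0.0599
grip_force: 33.6
```

Emit:
{"fn": "drive_tool", "kwargs": {
  "deltas": [
    [[120, 0, 0, 0.02, 0, 0, 0], [120, 0, 0, 0.04, 0, 0, 0], [120, 0, 0, 0.055, 0, 0, 0], [120, 0, 0, 0.067, 0, 0, 0], [120, 0, 0, 0.074, 0, 0, 0], [120, 0, 0, 0.078, 0, 0, 0], [120, 0, 0, 0.078, 0, 0, 0], [120, 0, 0, 0.078, 0, 0, 0]]
  ]
}}

```text
clock: 32.4
tcp_pos: [0.5384, 0.1535, 0.1978]
orientation: [0.001, -0.0, 1.0, -0.0]
wrist_force: [-0.4, -1.3, 2.3]
finger_gap: 0.0596
grip_force: 33.8
```

Emit:
{"fn": "drive_tool", "kwargs": {
  "deltas": [
    [[0, 0, 0, 0, 0, 0, 0], [0, 0, 0, 0, 0, 0, 0], [0, 0, 0, 0, 0, 0, 0], [0, 0, 0, -0.05, 0, 0, 0], [0, 0, 0, -0.1, 0, 0, 0], [0, 0, 0, -0.1, 0, 0, 0]]
  ]
}}

```text
clock: 33.15
tcp_pos: [0.5401, 0.1539, 0.3014]
orientation: [0.004, -0.0, 1.0, 0.001]
wrist_force: [0.3, 0.4, 0.1]
finger_gap: 0.0857
grip_force: 0.0
```

```bash
python3 -c "
from h import *
mouth(.54,.154,.240)"
```

```text
{'clock': 33.15, 'tcp_pos': [0.5401, 0.1539, 0.3014], 'orientation': [0.004, -0.0, 1.0, 0.0006], 'wrist_force': [0.2543, 0.4259, 0.0683], 'finger_gap': 0.0857, 'grip_force': 0.0}
scene 153 [0.5349 0.1551] 0.2418
side 139 [0.5366 0.1541] 0.2398
```

All five are nested, with the rim at 0.24. Now I look at the dial with the wrist camera.

Emit:
{"fn": "drive_tool", "kwargs": {
  "deltas": [
    [[0, -0.01, -0.04, 0, 0, 0, 0], [0, -0.02, -0.08, 0, 0, 0, 0], [0, -0.04, -0.12, 0, 0, 0, 0], [0, -0.05, -0.139, 0.03, 0, 0, 0], [0, -0.05, -0.139, 0.08, 0, 0, 0], [0, -0.05, -0.139, 0.1, 0, 0, 0], [0, -0.05, -0.139, 0.1, 0, 0, 0], [0, -0.05, -0.139, 0.1, 0, 0, 0]]
  ]
}}

```text
clock: 34.25
tcp_pos: [0.5881, 0.0146, 0.1973]
orientation: [0.0, -0.0, 1.0, -0.0]
wrist_force: [0.0, -0.4, 0.2]
finger_gap: 0.0853
grip_force: 0.0
```

Run:
```python
from h import *
st(); p,d,c=snap('wrist','w2.png')
# rectified top view at z=.047 around dial, 4 px/mm
def ortho(p,c,x0,y0,z,h=.06,s=5000):
    n=int(2*h*s); j,i=np.mgrid[:n,:n]
    W=np.stack([x0-h+i/s,y0+h-j/s,np.full(i.shape,z)],-1)
    T=np.array(c['world_from_camera']);K=c['mtx']; C=(W-T[:3,3])@T[:3,:3]
    r=np.hypot(C[...,0],C[...,1]); th=np.arctan2(r,-C[...,2])
    u=K[0,2]+K[0,0]*th*C[...,0]/r; v=K[1,2]-K[1,1]*th*C[...,1]/r
    return cv2.remap(p,u.astype(np.float32),v.astype(np.float32),cv2.INTER_LINEAR)
o=ortho(p,c,.55,.016,.047); cv2.imwrite('pics/o1.png',o[:,:,::-1])
```

```text
{'clock': 34.25, 'tcp_pos': [0.5881, 0.0146, 0.1973], 'orientation': [0.0, -0.0001, 1.0, -0.0], 'wrist_force': [0.0278, -0.3704, 0.1661], 'finger_gap': 0.0853, 'grip_force': 0.0}
```

View pics/o1.png

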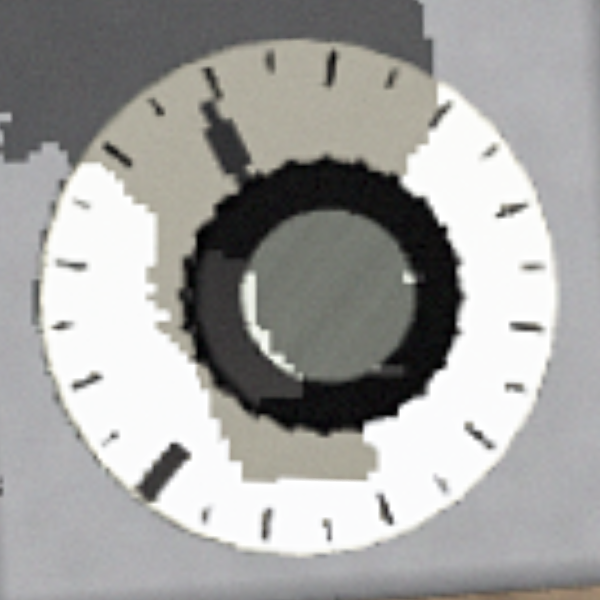

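The rectified dial view shows the plate centred at (298,296), the pointer tip at (208,103), i.e. 115°, and the zero bar at (165,472), i.e. 233°. The pointer reads -1.2 rad, which matches five cups. The knob must turn about 118° clockwise. I first wind the tool back so it turns on the side away from the stack.

Emit:
{"fn": "drive_tool", "kwargs": {
  "deltas": [
    [[0, 0.01, 0, 0, 0, 0, -10], [0, 0.02, 0, 0, 0, 0, -20], [0, 0.03, 0, 0, 0, 0, -30], [0, 0.0384, 0.002, 0, 0, 0, -40], [0, 0.0384, 0.002, 0, 0, 0, -50], [0, 0.0384, 0.002, 0, 0, 0, -60], [0, 0.0384, 0.002, 0, 0, 0, -70], [0, 0.0384, 0.002, 0, 0, 0, -80], [0, 0.0384, 0.002, 0, 0, 0, -90], [0, 0.0384, 0.002, 0, 0, 0, -100], [0, 0.0384, 0.002, 0, 0, 0, -110], [0, 0.0384, 0.002, 0, 0, 0, -110]]
  ]
}}

```text
clock: 35.8
tcp_pos: [0.5504, 0.0166, 0.1983]
orientation: [-0.001, 0.819, -0.574, 0.001]
wrist_force: [-0.4, -0.5, 0.2]
finger_gap: 0.0856
grip_force: 0.0
```

Emit:
{"fn": "drive_tool", "kwargs": {
  "deltas": [
    [[0, 0, 0, 0.02, 0, 0, -10], [0, 0, 0, 0.04, 0, 0, -20], [0, 0, 0, 0.06, 0, 0, -30], [0, 0, 0, 0.08, 0, 0, -39], [0, 0, 0, 0.08, 0, 0, -39], [0, 0, 0, 0.08, 0, 0, -39]]
  ]
}}

```text
clock: 36.55
tcp_pos: [0.5503, 0.0165, 0.1181]
orientation: [-0.0, 0.963, -0.269, 0.001]
wrist_force: [0.3, -0.4, 0.5]
finger_gap: 0.0856
grip_force: 0.0
```

Emit:
{"fn": "drive_tool", "kwargs": {
  "deltas": [
    [[0, 0, 0, 0.035, 0, 0, 0], [0, 0, 0, 0.06, 0, 0, 0], [0, 0, 0, 0.065, 0, 0, 0], [0, 0, 0, 0.065, 0, 0, 0], [160, 0, 0, 0.065, 0, 0, 0], [160, 0, 0, 0.065, 0, 0, 0], [160, 0, 0, 0.065, 0, 0, 0], [160, 0, 0, 0.065, 0, 0, 0]]
  ],
  "newtons": 30
}}

```text
clock: 37.55
tcp_pos: [0.55, 0.0156, 0.0534]
orientation: [0.001, 0.964, -0.268, 0.001]
wrist_force: [-2.8, -2.3, 5.5]
finger_gap: 0.0465
grip_force: 30.1
```

Emit:
{"fn": "drive_tool", "kwargs": {
  "deltas": [
    [[160, 0, 0, 0, 0, 0, 10], [160, 0, 0, 0, 0, 0, 20], [160, 0, 0, 0, 0, 0, 30], [160, 0, 0, 0, 0, 0, 40], [160, 0, 0, 0, 0, 0, 50], [160, 0, 0, 0, 0, 0, 60], [160, 0, 0, 0, 0, 0, 70], [160, 0, 0, 0, 0, 0, 80], [160, 0, 0, 0, 0, 0, 90], [160, 0, 0, 0, 0, 0, 90]]
  ]
}}

```text
clock: 38.8
tcp_pos: [0.5497, 0.0156, 0.0534]
orientation: [-0.0, -0.491, 0.871, -0.001]
wrist_force: [-3.5, -2.9, 6.2]
finger_gap: 0.0465
grip_force: 30.2
```

```bash
cat >> h.py <<'E'
def ortho(p,c,x0,y0,z,h=.06,s=5000):
    n=int(2*h*s); j,i=np.mgrid[:n,:n]
    W=np.stack([x0-h+i/s,y0+h-j/s,np.full(i.shape,z)],-1)
    T=np.array(c['world_from_camera']);K=c['mtx']; C=(W-T[:3,3])@T[:3,:3]
    r=np.hypot(C[...,0],C[...,1]); th=np.arctan2(r,-C[...,2])
    u=K[0,2]+K[0,0]*th*C[...,0]/r; v=K[1,2]-K[1,1]*th*C[...,1]/r
    return cv2.remap(p,u.astype(np.float32),v.astype(np.float32),cv2.INTER_LINEAR)
E
python3 - <<'E'
from h import *
st(); print(np.round(get_state()['joint_pos'],3),np.round(get_state()['ft_torque'],2)); p,d,c=snap('wrist')
o=ortho(p,c,.55,.016,.047); cv2.imwrite('pics/o2.png',np.hstack([o[:,:,::-1][::2,::2],cv2.resize(p[:,:,::-1],(400,300))]))
E
```

```text
{'clock': 38.8, 'tcp_pos': [0.5497, 0.0156, 0.0534], 'orientation': [-0.0001, -0.4915, 0.8709, -0.001], 'wrist_force': [-3.5265, -2.9354, 6.1697], 'finger_gap': 0.0465, 'grip_force': 30.1663}
[-0.117  0.362 -0.286  0.922 -0.002 -1.144] [-0.49  0.7  -0.04]
```

View pics/o2.png

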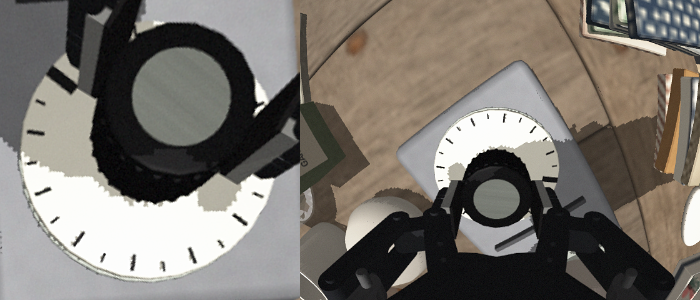

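The zero bar is now at (62,78) in the half-scale view, i.e. about 142°, so the knob has followed fully. About 27° remains.

Emit:
{"fn": "drive_tool", "kwargs": {
  "deltas": [
    [[160, 0, 0, 0, 0, 0, 10], [160, 0, 0, 0, 0, 0, 20], [160, 0, 0, 0, 0, 0, 27.5], [160, 0, 0, 0, 0, 0, 27.5], [160, 0, 0, 0, 0, 0, 27.5], [0, 0, 0, 0, 0, 0, 27.5], [0, 0, 0, 0, 0, 0, 27.5], [0, 0, 0, 0, 0, 0, 27.5], [0, 0, 0, -0.06, 0, 0, 27.5], [0, 0, 0, -0.12, 0, 0, 27.5], [0, 0, 0, -0.12, 0, 0, 27.5], [0, 0, 0, -0.12, 0, 0, 27.5]]
  ]
}}

```text
clock: 40.35
tcp_pos: [0.5496, 0.0166, 0.1719]
orientation: [0.0, -0.271, 0.962, -0.0]
wrist_force: [0.5, 0.6, -0.8]
finger_gap: 0.0855
grip_force: 0.0
```

Emit:
{"fn": "drive_tool", "kwargs": {
  "deltas": [
    [[0, -0.01, -0.006, -0.01, 0, 0, 10], [0, -0.02, -0.012, -0.02, 0, 0, 20], [0, -0.0324, -0.0198, -0.025, 0, 0, 30], [0, -0.0324, -0.0198, -0.025, 0, 0, 31.5], [0, -0.0324, -0.0198, -0.025, 0, 0, 31.5], [0, -0.0324, -0.0198, -0.025, 0, 0, 31.5]]
  ]
}}

```text
clock: 41.1
tcp_pos: [0.5866, 0.0166, 0.1962]
orientation: [-0.001, -0.001, 1.0, 0.0]
wrist_force: [-0.1, 0.6, -0.1]
finger_gap: 0.0852
grip_force: 0.0
```

Run:
```python
from h import *
st(); p,d,c=snap('wrist')
o=ortho(p,c,.55,.016,.047); cv2.imwrite('pics/o3.png',o[:,:,::-1])
```

```text
{'clock': 41.1, 'tcp_pos': [0.5866, 0.0166, 0.1962], 'orientation': [-0.0009, -0.0008, 1.0, 0.0001], 'wrist_force': [-0.126, 0.6027, -0.0623], 'finger_gap': 0.0852, 'grip_force': 0.0}
```

View pics/o3.png

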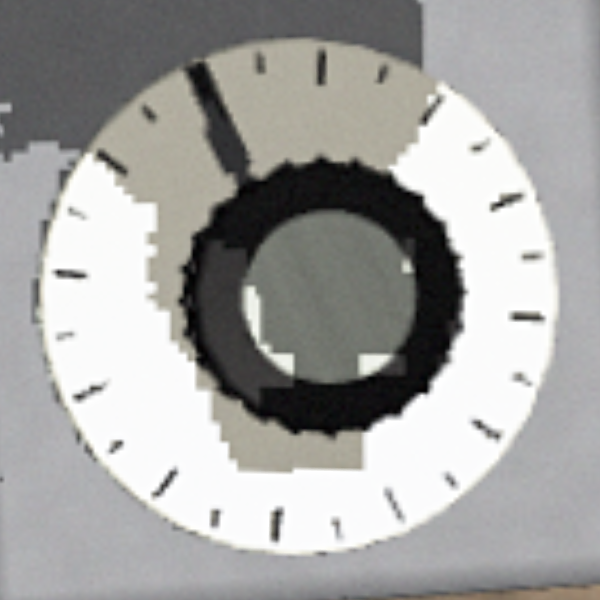

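Run:
```python
from h import *
o=cv2.imread('pics/o3.png',0); j,i=np.mgrid[:600,:600]; x=i-298; y=296-j; r=np.hypot(x,y)/5; a=np.degrees(np.arctan2(y,x))
for lo,hi in((29,33),(33,36),(36,39),(39,42),(42,45),(45,49)):
    m=(o<95)&(r>lo)&(r<hi)&(a>105)&(a<126); print(lo,hi,m.sum(),a[m].mean().round(2))
o=cv2.imread('pics/o1.png',0)
for lo,hi in((29,33),(33,36),(36,39),(39,42),(42,44)):
    m=(o<95)&(r>lo)&(r<hi)&(a>105)&(a<126); print('before',lo,hi,m.sum(),a[m].mean().round(2))
st()
for n in('scene','side'):
    p,d,c=snap(n); P=cloud(d,c); z=P[...,2]; hsv=cv2.cvtColor(p,cv2.COLOR_RGB2HSV)
    X=P[(np.hypot(P[...,0]-.545,P[...,1]+.356)<.12)&(hsv[...,1]>80)&(hsv[...,0]<25)&(z>.014)&(z<.024)]
    print('lid',np.percentile(X,[0.5,99.5],axis=0).mean(0).round(4))
    cv2.imwrite(f'pics/{n}9.png',p[:,:,::-1])
mouth(.54,.154,.24)
```

```text
29 33 567 115.17
33 36 435 115.2
36 39 401 114.94
39 42 318 114.18
42 45 327 114.27
45 49 439 114.17
before 29 33 579 115.13
before 33 36 433 115.31
before 36 39 356 115.33
before 39 42 179 115.52
before 42 44 81 114.11
{'clock': 41.15, 'tcp_pos': [0.5868, 0.0166, 0.1965], 'orientation': [-0.0005, -0.0006, 1.0, 0.0001], 'wrist_force': [0.2302, -0.4755, -0.3488], 'finger_gap': 0.0853, 'grip_force': 0.0}
lid [ 0.5988 -0.3305  0.019 ]
lid [ 0.6001 -0.333   0.019 ]
{'clock': 41.25, 'tcp_pos': [0.5872, 0.0166, 0.1969], 'orientation': [-0.0001, -0.0004, 1.0, 0.0], 'wrist_force': [0.4238, 0.4658, 0.2745], 'finger_gap': 0.0854, 'grip_force': 0.0}
scene 161 [0.535 0.155] 0.2417
side 138 [0.5367 0.1544] 0.2403
```

View pics/side9.png

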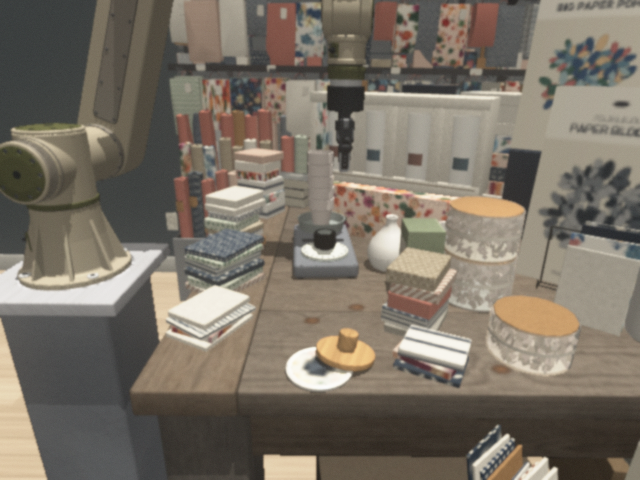

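The stack is good and the dial is within 1° of the pointer. The lid, however, has been knocked off the coaster, with its disc now at about (345,353). I measure it so I can put it back.

Run:
```python
from h import *
for n in('scene','side'):
    p,d,c=snap(n); P=cloud(d,c); z=P[...,2]; hsv=cv2.cvtColor(p,cv2.COLOR_RGB2HSV)
    w=(np.hypot(P[...,0]-.60,P[...,1]+.333)<.10)&(hsv[...,1]>75)&(hsv[...,0]<25)&(hsv[...,2]>110)&(z>.004)
    X=P[w]; print(n,len(X),np.percentile(X,[0.5,99.5],axis=0).round(4).tolist())
    D=P[w&(z<.026)]
    for _ in range(3):
        A=np.c_[D[:,:2]-[.6,-.333],np.ones(len(D))]; q=np.linalg.lstsq(A,D[:,2],rcond=None)[0]; e=D[:,2]-A@q; D=D[abs(e)<.004]
    print('plane slope deg',np.degrees(np.arctan(q[:2])).round(1),'z',q[2].round(4),len(D), np.percentile(D,[.5,99.5],axis=0).mean(0).round(4))
    T=X[X[:,2]>.040]; print('knob top',T.mean(0).round(4),T.min(0).round(3),T.max(0).round(3),len(T))
```

```text
scene 1085 [[0.539, -0.3745, 0.0111], [0.6585, -0.2847, 0.0521]]
plane slope deg [-7.5 -6. ] z 0.0176 702 [ 0.5837 -0.3296  0.0187]
knob top [ 0.586 -0.328  0.048] [ 0.571 -0.342  0.04 ] [ 0.652 -0.251  0.102] 152
side 1776 [[0.5408, -0.3758, 0.0092], [0.6588, -0.2921, 0.05]]
plane slope deg [-8.2 -5.6] z 0.0167 1133 [ 0.5842 -0.3335  0.0177]
knob top [ 0.5873 -0.3321  0.0463] [ 0.574 -0.342  0.04 ] [ 0.603 -0.314  0.052] 228
```

The lid leans on the coaster's edge, tilted about 10° toward azimuth 36°, with its disc centre at about (0.583, -0.3325). I grip the knob with the tool tilted to match.

Emit:
{"fn": "drive_tool", "kwargs": {
  "deltas": [
    [[60, 0, -0.05, 0, 0, 0, -9], [60, 0, -0.1, 0, 0, 0, -18], [60, 0, -0.15, 0, 0, 0, -27], [60, 0, -0.2, 0, 0, 0, -36], [60, -0.005, -0.25, 0, 0, 0, -36], [60, -0.01, -0.3, 0.02, 0, 0, -36], [60, -0.0137, -0.336, 0.049, 0, 0, -36], [60, -0.0137, -0.336, 0.049, 0, 0, -36], [60, -0.0137, -0.336, 0.049, 0, 0, -36], [60, -0.0137, -0.336, 0.049, 0, 0, -36]]
  ]
}}

```text
clock: 42.7
tcp_pos: [0.602, -0.3185, 0.1495]
orientation: [0.001, -0.31, 0.951, -0.001]
wrist_force: [0.2, -0.6, -0.7]
finger_gap: 0.0654
grip_force: 0.0
```

Emit:
{"fn": "drive_tool", "kwargs": {
  "deltas": [
    [[60, 0.004, 0, 0.03, 0, 9.7, 0], [60, 0.012, 0, 0.07, 0, 9.7, 0], [60, 0.012, 0, 0.07, 0, 9.7, 0], [60, 0.012, 0, 0.07, 0, 9.7, 0]]
  ]
}}

```text
clock: 43.2
tcp_pos: [0.5925, -0.3265, 0.0803]
orientation: [-0.079, -0.308, 0.948, -0.027]
wrist_force: [-0.1, -0.2, 1.0]
finger_gap: 0.0656
grip_force: 0.0
```

Run:
```python
from h import *
from scipy.spatial.transform import Rotation as R
st(); s=get_state(); q=s['orientation']; Rm=R.from_quat([*q[1:],q[0]]).as_matrix(); print(Rm.round(3))
e=np.array([.583,-.3325,.020])-s['tcp_pos']; print('to target in tool axes',(Rm.T@e).round(4)); snap('wrist','w5.png')
```

```text
{'clock': 43.2, 'tcp_pos': [0.5925, -0.3265, 0.0803], 'orientation': [-0.0795, -0.3081, 0.9476, -0.0271], 'wrist_force': [-0.1012, -0.2067, 0.9849], 'finger_gap': 0.0656, 'grip_force': 0.0}
[[-0.798 -0.588 -0.134]
 [-0.58   0.809 -0.1  ]
 [ 0.167 -0.002 -0.986]]
to target in tool axes [0.001  0.0009 0.0613]
```

View pics/w5.png

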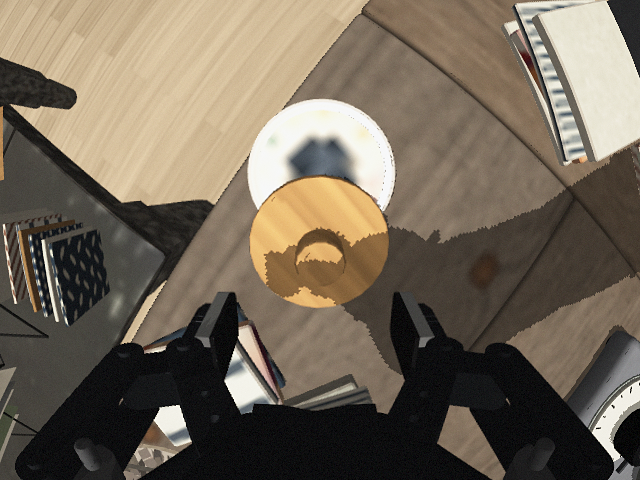

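The lid's knob is at (320,258), centred between the fingers, and the coaster is straight ahead at (321,160). I descend and grip.

Emit:
{"fn": "drive_tool", "kwargs": {
  "deltas": [
    [[60, 0.001, 0.001, 0.03, 0, 0, 0], [60, 0.001, 0.001, 0.05, 0, 0, 0], [60, 0.001, 0.001, 0.06, 0, 0, 0], [60, 0.001, 0.001, 0.06, 0, 0, 0], [200, 0.001, 0.001, 0.06, 0, 0, 0], [200, 0.001, 0.001, 0.06, 0, 0, 0], [200, 0.001, 0.001, 0.06, 0, 0, 0], [200, 0.001, 0.001, 0.06, 0, 0, 0], [200, 0.001, 0.001, 0.06, 0, 0, 0]]
  ],
  "newtons": 40
}}

```text
clock: 44.38
tcp_pos: [0.5828, -0.3326, 0.0204]
orientation: [-0.08, -0.308, 0.948, -0.027]
wrist_force: [0.0, 0.6, 6.0]
finger_gap: 0.0276
grip_force: 39.2
```

Emit:
{"fn": "drive_tool", "kwargs": {
  "deltas": [
    [[200, 0, 0, -0.03, 0, 0, 0], [200, 0, 0, -0.06, 0, 0, 0], [200, 0, 0, -0.06, 0, -9.7, 0], [200, 0, 0, -0.06, 0, -9.7, 0], [200, 0, 0, -0.06, 0, -9.7, 0]]
  ]
}}

```text
clock: 45.0
tcp_pos: [0.5897, -0.3262, 0.0779]
orientation: [-0.001, -0.309, 0.951, 0.0]
wrist_force: [-0.4, -0.1, -0.8]
finger_gap: 0.0276
grip_force: 39.6
```

Run:
```python
from h import *
st()
for n in('scene','side'):
    p,d,c=snap(n); P=cloud(d,c); z=P[...,2]; hsv=cv2.cvtColor(p,cv2.COLOR_RGB2HSV)
    w=(np.hypot(P[...,0]-.592,P[...,1]+.327)<.08)&(hsv[...,1]>75)&(hsv[...,0]<25)&(hsv[...,2]>110)&(z>.05)
    D=P[w&(z<.1)]; D=D[D[:,2]<np.median(D[:,2])+.008]
    for _ in range(3):
        A=np.c_[D[:,:2]-[.59,-.33],np.ones(len(D))]; q=np.linalg.lstsq(A,D[:,2],rcond=None)[0]; e=D[:,2]-A@q; D=D[abs(e)<.004]
    print(n,'slope',np.degrees(np.arctan(q[:2])).round(1),'topz',q[2].round(4),len(D),np.percentile(D,[.5,99.5],axis=0).mean(0).round(4))
```

```text
{'clock': 45.0, 'tcp_pos': [0.5897, -0.3262, 0.0779], 'orientation': [-0.0009, -0.3087, 0.9512, 0.0002], 'wrist_force': [-0.3727, -0.1066, -0.8229], 'finger_gap': 0.0276, 'grip_force': 39.5729}
scene slope [-3.   2.5] topz 0.0771 827 [ 0.5904 -0.3248  0.077 ]
side slope [-3.3  2.8] topz 0.0765 1379 [ 0.5925 -0.3268  0.0752]
```

Emit:
{"fn": "drive_tool", "kwargs": {
  "deltas": [
    [[200, 0.03, 0.001, 0, 4, 0, 0], [200, 0.0568, 0.0023, 0, 4, 0, 0], [200, 0.0568, 0.0023, 0.02, 4, 0, 0], [200, 0.0568, 0.0023, 0.04, 4, 0, 0], [200, 0.0568, 0.0023, 0.05, 4, 0, 0], [200, 0.0568, 0.0023, 0.057, 4, 0, 0], [200, 0.0568, 0.0023, 0.057, 4, 0, 0], [200, 0.0568, 0.0023, 0.057, 4, 0, 0]]
  ]
}}

```text
clock: 46.1
tcp_pos: [0.5434, -0.358, 0.0217]
orientation: [0.011, -0.309, 0.95, -0.034]
wrist_force: [0.5, -0.2, -1.4]
finger_gap: 0.0276
grip_force: 39.8
```

Emit:
{"fn": "drive_tool", "kwargs": {
  "deltas": [
    [[110, 0, 0, 0, 0, 0, 0], [110, 0, 0, 0, 0, 0, 0], [110, 0, 0, 0, 0, 0, 0], [110, 0, 0, -0.05, 0, 0, 0], [60, 0, 0, -0.1, 0, 0, 0], [0, 0, 0, -0.15, 0, 0, 0], [0, 0, 0, -0.15, 0, 0, 0], [0, 0, 0, -0.15, 0, 0, 0]]
  ]
}}

```text
clock: 47.1
tcp_pos: [0.5366, -0.3493, 0.1706]
orientation: [0.011, -0.309, 0.95, -0.033]
wrist_force: [0.4, -0.4, -1.0]
finger_gap: 0.0855
grip_force: 0.0
```

Run:
```python
from h import *
st()
for n in('scene','side'):
    p,d,c=snap(n,n+'10.png'); P=cloud(d,c); z=P[...,2]; hsv=cv2.cvtColor(p,cv2.COLOR_RGB2HSV)
    X=P[(np.hypot(P[...,0]-.545,P[...,1]+.356)<.1)&(hsv[...,1]>80)&(hsv[...,0]<25)&(z>.014)&(z<.024)]
    print('lid',np.percentile(X,[0.5,99.5],axis=0).round(4).tolist(),np.percentile(X,[0.5,99.5],axis=0).mean(0).round(4))
mouth(.54,.154,.24)
```

```text
{'clock': 47.1, 'tcp_pos': [0.5366, -0.3493, 0.1706], 'orientation': [0.0108, -0.3088, 0.9505, -0.0332], 'wrist_force': [0.3508, -0.4126, -1.0371], 'finger_gap': 0.0855, 'grip_force': 0.0}
lid [[0.5013, -0.3999, 0.0152], [0.5894, -0.3102, 0.023]] [ 0.5454 -0.3551  0.0191]
lid [[0.5022, -0.4014, 0.0141], [0.5895, -0.3163, 0.021]] [ 0.5458 -0.3589  0.0175]
{'clock': 47.2, 'tcp_pos': [0.5359, -0.3487, 0.169], 'orientation': [0.01, -0.3088, 0.9505, -0.0319], 'wrist_force': [-0.6131, 0.5263, -0.4607], 'finger_gap': 0.0852, 'grip_force': 0.0}
scene 159 [0.5348 0.1554] 0.2426
side 0
```

View pics/scene10.png

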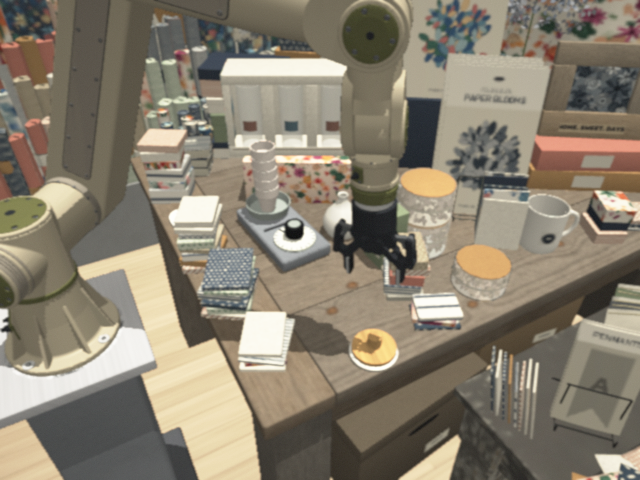

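The lid is back in the middle of the coaster at (374,348), the stack stands in the pan at (264,175), and the robot touches nothing.

```bash
python3 -c "
from workcell import *
print(hand_in())"
```

```text
the job is handed in; nothing more can be done
None
```

I handed the job in: the lid is knob up on the middle of the coaster (it was knocked off once after I first set it down, so I put it back last), all five cups are nested in the pan, the dial's zero bar is within about 1° of the pointer, and the vase and carton were left alone.

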